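Open the lock-lid jar and park its lid

TASK

Take the lid off the clay jar on the bench whirler and set it down, handle up and level, in the empty chuck ring beside it. It is a locking lid: two lugs beneath it catch under the jar's rim, and somewhere round the rim are two notches, cut by eye and hidden, that let them out, so turn the lid a little at a time and feel for the place where it lifts. Fired clay chips, so never wrench the lid or bang it down, and leave the other things on the bench where they are.

Things in the scene. Friction and masses are not known exactly. Their poses are not given: they have to be found in the camera images.
- lid: Round clay lid, 0.25 to 0.5 kg. Origin: centre of the flange's flat underside, z up. Flange 132 mm across, z 0 to 7 mm. Below it a spigot 82 mm across reaches 18 mm down; at its foot two opposite lugs along +x and -x stick out to 51 mm from the axis, 12 mm wide, tops 11 mm below the flange. Locked, it lifts only 3 mm until the lugs catch; side play 3 mm. Free, it is clear after 20 mm.
- lid_grip (a point): Middle of the lid's handle, 22 mm above the lid's origin. The handle is a straight upright bar along the lid's x axis, 62 mm long, 16 mm wide (y), 30 mm tall above the flange, edges rounded; pinch it across y from above.
- jar: Clay jar 150 mm across, 100 mm high, clamped on an aluminium bench whirler 196 mm across; all fixed, nothing turns. Origin: on the bench under the jar's axis, z up.
- jar_rim (a point): Centre of the jar's mouth, at the rim on which the lid lies, 142 mm above the bench. Mouth 88 mm across, ledge 8 mm thick, with two opposite notches (half a turn apart) hidden under the lid at an unknown angle, unrelated to the jar's axes; a lug passes within about 0.17 rad either way. At the start the lugs are at least 0.35 rad from the notches.
- chuck: Empty clay chuck ring fixed on the bench: 144 mm outside, 112 mm inside, 34 mm high. Origin: centre of its underside, on the bench. The lid's spigot and lugs (102 mm over the lugs) go down inside and the flange rests on its top.
- bowl: Bystander: clay bowl, 110 mm across, 50 mm high, origin centre of underside.
- cup: Bystander: clay cup, 72 mm across, 85 mm high, origin centre of underside.
- bottle: Bystander: plastic bottle with a cap, 66 mm across, 200 mm high, origin centre of underside.
- brush: Bystander: brush, 190 mm long, lying along its x axis, beyond the work.
Mind the look-alikes: they are no part of the job. What is shaped like the chuck but red or turquoise is not meant. What is shaped like the lid but turquoise is not meant.

How it is judged:
By the outcome, as a careful person would: the job done as asked, in the order asked, and still so for the second after the job is handed in, with the robot touching nothing.
It also fails if it takes over 69 s, if anything falls off the work surface, if the arm or the gripper's body presses on something with over 40 N, if the wrist force passes 120 N, or if a joint passes its speed limit or range.

ROBOT

A 6-joint arm with a two-finger parallel gripper is mounted at the origin on the work surface. World frame = base frame: x ahead of the robot, y to its left, z up, the work surface at z = 0. Lengths are in m, angles in rad, forces in N, time in s.
With the tool pointing down it reaches from about 0.275 to 0.75 m from the base axis. Payload 10.2 kg.
Tool frame: the origin (TCP) lies between the finger pads; the fingertips stand 22 mm ahead of it and the grasp point (between the pads) lies 3 mm ahead of it (tcp_to_tips is the distance from the TCP to the fingertips, in m); x points along the fingers, y is the direction in which the jaws open and shut, and the axes are right-handed (so a half turn about x gives the same grasp; the last joint's range is limited). The gripper opens to 88 mm and grips with 3 to 60 N. Pads are 18 mm wide; open, the fingers measure 123 mm over their backs; the gripper's body (75 mm by 187 mm) begins 45 mm behind the grasp point.
Start: joints at [-1.405, 0.313, 1.498, -0, 1.331, -0.223], TCP at [0.199, -0.486, 0.261] pointing down, gripper open.
Joint ranges: [-2.94, 2.94], [-0.97, 2.17], [0.19, 2.56], [-1.23, 4.37], [0.02, 3.11], [-2.88, 2.88]. Speed limits (rad/s): [2.39, 2.39, 3.01, 3.14, 3.14, 3.14].

INTERFACE

Orientations are given as a unit quaternion [w, x, y, z].
In Python, from plant import reach, movel, goto_joints, release, close_gripper, hold, inverse_kinematics, state, snapshot, Unreachable, sign_off, tcp_to_tips gives the robot as it stands. The module is installed in compiled form; this text tells all that it offers. Calls block until the motion is done:
- reach(position, orientation): joint-space move of the TCP to a pose.
- movel(position, attitude=None, speed=0.15): straight line of the TCP; attitude=None keeps the orientation; speed is the mean speed in m/s.
- goto_joints(angles): joint-space move.
- release() and close_gripper(squeeze=None): open the fingers fully, or close them until they stop; squeeze is the grip in N (None keeps the last).
- hold(seconds).
- inverse_kinematics(position, orientation): joint angles nearest the present ones, or None.
- state(): the state.
- snapshot(name): name is "scene" or "top" or "wrist"; returns a dict with "image" (384x512x3 uint8, red, green, blue), "depth" (384x512 float32, m along the optical axis (not along the pixel's ray), 0 where there is no reading), "camera_matrix" (3x3 intrinsics, pixels), "dist" ([k1, k2, p1, p2, k3] as OpenCV has them; the pictures are not rectified), "T" (4x4, takes a point from camera to world coordinates). Camera axes: x right, y up, looking along -z (the intrinsics and any distortion apply to the point x, -y, -z); pixel columns grow to the right and rows downward; lengths in m; the calibration is good to about 2 mm. A picture is of the moment at which its call begins.
A pose or a line that the arm cannot do raises Unreachable and nothing moves.
- sign_off(): hands the job in, once; it reports no verdict.
The state is a dict: "time": time; "q": joint angles; "qvel": joint speeds; "effort": joint torques, N m; "ee_pos": TCP position; "eef_rot": TCP orientation; "ft_force": force on the tool from outside, world axes, zero at the start; "moment": the same for the moment, N m; "grip_width": finger opening in m.
Only numpy, scipy, OpenCV 4.12 (cv2) and the standard library are available. Lean on these libraries where they do the work, as an engineer would, in place of code of your own. Each camera call takes 0.05 s, during which the arm holds its last target. There are 200 camera calls.

## Working session

There is one attempt and no reset: what is moved stays moved. The work goes in short steps, each a Python script; the robot and the scene stay as the last script left them, time stands still between calls to the robot, and variables do not carry over. Pictures are saved under pics/ and viewed, about 8 in all and at most 12, crops included, and the job is handed in when it is done.

```bash
mkdir -p pics; ls; python3 - <<'E'
from plant import *
import cv2,numpy as np,pickle
for n in ["scene","top"]:
    s=snapshot(n); pickle.dump(s,open(f"{n}.pkl","wb"))
    cv2.imwrite(f"pics/{n}1.png",s["image"][...,::-1]); print(n,s["T"].round(3).tolist(),s["camera_matrix"].round(1).tolist(),s["dist"])
print(state())
E
```

```text
pics
scene [[-0.248, -0.791, 0.559, 1.227], [0.969, -0.199, 0.148, 0.185], [-0.006, 0.578, 0.816, 1.095], [0.0, 0.0, 0.0, 1.0]] [[413.0, 0.0, 253.3], [0.0, 413.0, 195.5], [0.0, 0.0, 1.0]] [-0.07160944  0.          0.          0.          0.        ]
top [[-0.017, 0.987, -0.162, 0.318], [-1.0, -0.017, -0.002, 0.015], [-0.005, 0.162, 0.987, 1.502], [0.0, 0.0, 0.0, 1.0]] [[488.8, 0.0, 257.9], [0.0, 488.8, 190.7], [0.0, 0.0, 1.0]] [-0.18582147  0.          0.          0.          0.        ]
{'time': 0.1, 'q': array([-1.40541073e+00,  3.13387167e-01,  1.49831823e+00, -2.74169766e-05,
        1.33098406e+00, -2.23383546e-01]), 'qvel': array([ 0.00013023, -0.00124292, -0.00306567, -0.00117396,  0.0001338 ,
        0.00040665]), 'effort': array([ 2.06992081e-03, -4.02814686e+01, -2.52642024e+01,  6.94550481e-02,
        3.42681713e-02, -6.63092442e-05]), 'ee_pos': array([ 0.19896178, -0.48564448,  0.26023794]), 'eef_rot': array([ 0.13620104,  0.69379093,  0.13697681, -0.69378727]), 'ft_force': array([-0.47864013,  0.22948391,  0.21452951]), 'moment': array([-0.00562083, -0.02526229, -0.0162077 ]), 'grip_width': 0.08800822216672975}
```

View pics/scene1.png

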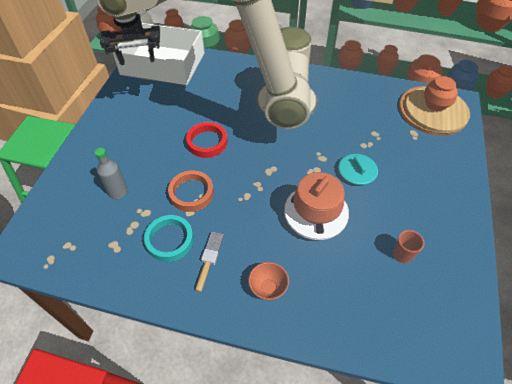

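View pics/top1.png

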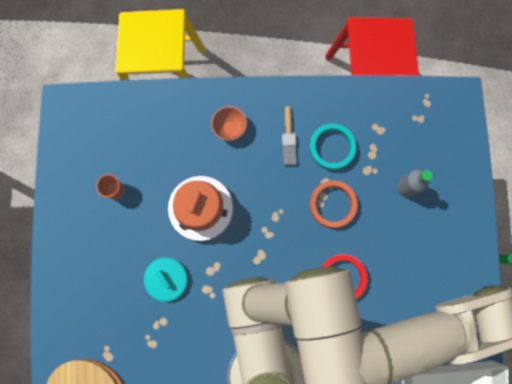

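Lid candidates: the terracotta lid on the jar, scene (320,190) / top (199,204), and the turquoise one, scene (357,169). Ring candidates: terracotta, scene (190,190) / top (334,204); red (207,140); turquoise (168,238). I choose the terracotta lid and the terracotta ring, and will locate both from depth with one close crop.

```bash
cat > h.py <<'E'
import cv2,numpy as np
from scipy.optimize import least_squares
def cloud(s):
    K,D=s["camera_matrix"],np.array(s["dist"]); h,w=s["depth"].shape
    u,v=np.meshgrid(np.arange(w),np.arange(h))
    p=cv2.undistortPoints(np.stack([u,v],-1).reshape(-1,1,2).astype(float),K,D).reshape(h,w,2)
    d=s["depth"]; c=np.stack([p[...,0]*d,-p[...,1]*d,-d],-1)
    P=c@s["T"][:3,:3].T+s["T"][:3,3]; P[d==0]=np.nan
    return P
def circ(xy):
    f=lambda p:np.hypot(xy[:,0]-p[0],xy[:,1]-p[1])-p[2]
    r=least_squares(f,[*xy.mean(0),.06],loss="soft_l1",f_scale=.002); return r.x
def clay(s):
    hsv=cv2.cvtColor(s["image"],cv2.COLOR_RGB2HSV); H,S,V=[hsv[...,i].astype(int) for i in range(3)]
    return (H>=3)&(H<=18)&(S>90)
def lid_fit(P,m,z0=.142,c0=None):
    z=P[...,2]; ok=m&np.isfinite(z)
    if c0 is not None: ok&=np.hypot(P[...,0]-c0[0],P[...,1]-c0[1])<.09
    fl=P[ok&(abs(z-z0-.007)<.006)]; hd=P[ok&(z>z0+.03)&(z<z0+.045)]
    _,(cen),_=None,hd[:,:2].mean(0),None
    r=cv2.minAreaRect((hd[:,:2]*1000).astype(np.float32))
    w,V=np.linalg.eigh(np.cov(hd[:,:2].T)); a=np.arctan2(V[1,1],V[0,1])
    return dict(handle=cen.round(4),ang=round(float(a),3),rect=r,ztop=np.median(hd[:,2]).round(4),n=len(hd),flange_z=np.median(fl[:,2]).round(4),nf=len(fl),fbox=((fl.min(0)+fl.max(0))/2).round(4),fsize=np.ptp(fl,axis=0).round(3))
E
python3 - <<'E'
import pickle,numpy as np,cv2
from h import *
for n,lw,cw in (("top",(160,240,160,240),(300,365,175,235)),("scene",(285,355,165,230),(160,220,165,215))):
    s=pickle.load(open(n+".pkl","rb"));P=cloud(s);m=clay(s)
    def win(w):
        k=np.zeros_like(m);k[w[2]:w[3],w[0]:w[1]]=1;return k
    print(n,lid_fit(P,m&win(lw)))
    q=P[m&win(cw)]; q=q[(abs(q[:,2]-.034)<.006)]
    print("chuck",len(q),np.median(q[:,2]),circ(q[:,:2]))
    for nm,w in (("lid",lw),("ring",cw)):
        cv2.imwrite(f"pics/{n}_{nm}.png",cv2.resize(s["image"][w[2]:w[3],w[0]:w[1],::-1],(390,390),interpolation=cv2.INTER_CUBIC))
a=[cv2.imread(f"pics/{n}_{k}.png") for n,k in(("top","lid"),("top","ring"))]
cv2.imwrite("pics/crop1.png",np.hstack(a))
E
```

```text
top {'handle': array([0.5103, 0.1915]), 'ang': 2.785, 'rect': ((510.4503173828125, 192.33999633789062), (16.864459991455078, 60.24174499511719), 68.68502044677734), 'ztop': np.float64(0.1791), 'n': 128, 'flange_z': np.float64(0.1491), 'nf': 1428, 'fbox': array([0.5084, 0.1936, 0.149 ]), 'fsize': array([0.128, 0.128, 0.012])}
chuck 631 0.03475682856169948 [ 0.51619082 -0.21130597  0.06438595]
scene {'handle': array([0.5141, 0.1943]), 'ang': 2.768, 'rect': ((512.385498046875, 193.7268524169922), (16.234878540039062, 60.823219299316406), 68.80941772460938), 'ztop': np.float64(0.1776), 'n': 106, 'flange_z': np.float64(0.1486), 'nf': 1217, 'fbox': array([0.5132, 0.194 , 0.149 ]), 'fsize': array([0.131, 0.131, 0.012])}
chuck 566 0.03352885188974941 [ 0.52083712 -0.21044167  0.06413062]
```

View pics/crop1.png

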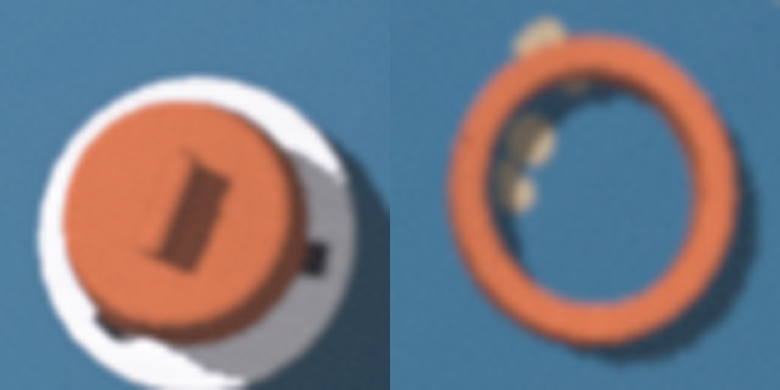

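The crop confirms both choices: plain terracotta lid (crop centre about (185,215), dark-shaded handle) and terracotta ring (590,190). Next I check the j6 range for the sweep and refine both positions with the wrist camera.

```bash
cat >> h.py <<'E'
from scipy.spatial.transform import Rotation as Ro
def quat(phi):   # tool down, jaw axis (tool y) at world angle phi
    c,s=np.cos(phi),np.sin(phi)
    q=Ro.from_matrix(np.array([[0,c,s],[0,s,-c],[-1,0,0]])).as_quat(); return [q[3],q[0],q[1],q[2]]
E
python3 - <<'E'
from plant import *
from h import *
import pickle
lid=2.78
for k in np.arange(-1.5,1.51,.25):
    phi=lid+np.pi/2+k*np.pi
    j=inverse_kinematics([.511,.1935,.2],quat(phi)); print(round(phi,2),None if j is None else np.round(j,2))
reach([.5185-.04,-.211,.30],quat(-np.pi/2)); 
s=snapshot("wrist"); pickle.dump(s,open("w1.pkl","wb")); cv2.imwrite("pics/w1.png",s["image"][...,::-1])
st=state();print(st["time"],st["ee_pos"],st["q"].round(2),s["T"].round(3).tolist())
P=cloud(s);q=P[clay(s)&(abs(P[...,2]-.034)<.006)];print(len(q),np.median(q[:,2]),circ(q[:,:2]))
E
```

```text
-0.36 [ 0.15  0.41  1.52 -0.    1.21  0.51]
0.42 [ 0.15  0.41  1.52 -0.    1.21 -0.28]
1.21 [ 0.15  0.41  1.52 -0.    1.21 -1.06]
1.99 [ 0.15  0.41  1.52 -0.    1.21 -1.85]
2.78 [ 0.15  0.41  1.52 -0.    1.21 -2.63]
3.57 [ 0.15  0.41  1.52 -0.    1.21  2.87]
4.35 [ 0.15  0.41  1.52 -0.    1.21  2.08]
5.14 [ 0.15  0.41  1.52 -0.    1.21  1.29]
5.92 [ 0.15  0.41  1.52 -0.    1.21  0.51]
6.71 [ 0.15  0.41  1.52 -0.    1.21 -0.28]
7.49 [ 0.15  0.41  1.52 -0.    1.21 -1.06]
8.28 [ 0.15  0.41  1.52 -0.    1.21 -1.85]
9.06 [ 0.15  0.41  1.52 -0.    1.21 -2.63]
1.6167 [ 0.47815704 -0.21177902  0.29980192] [-0.64  0.28  1.44 -0.    1.42  0.93] [[-0.001, 0.964, 0.265, 0.545], [-1.0, -0.002, 0.0, -0.21], [0.001, -0.265, 0.964, 0.423], [0.0, 0.0, 0.0, 1.0]]
4828 0.033099921453335374 [ 0.5171276  -0.20991188  0.06359313]
```

View pics/w1.png

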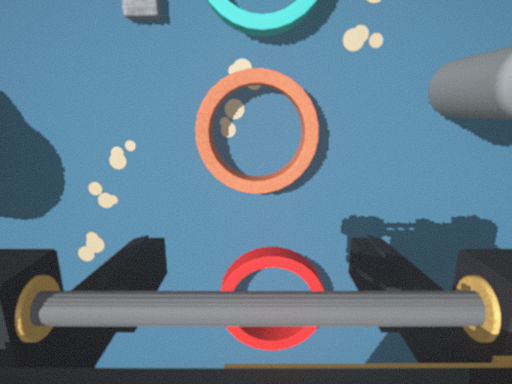

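The wrist view shows the terracotta ring at (257,130), with the red (272,300) and turquoise (265,0) look-alikes apart from it; the three views agree at (0.517,-0.210). Now a closer look at the lid.

```bash
python3 - <<'E'
from plant import *
from h import *
import pickle
phi=2.78+np.pi/2
d=np.array([-np.sin(phi),np.cos(phi)])
p=np.array([.511,.1935])-.04*d
reach([*p,.36],quat(phi))
s=snapshot("wrist"); pickle.dump(s,open("w2.pkl","wb")); cv2.imwrite("pics/w2.png",s["image"][...,::-1])
st=state();print(st["time"],st["ee_pos"],st["q"].round(2),st["ft_force"])
P=cloud(s);print(lid_fit(P,clay(s),c0=(.511,.1935)))
q=P[(abs(P[...,2]-.149)<.004)&clay(s)]
print(circ(np.unique(q[:,:2],axis=0)[cv2.convexHull(np.unique(q[:,:2],axis=0).astype(np.float32),returnPoints=False).ravel()]))
E
```

```text
3.225 [0.47394552 0.20683364 0.35976753] [ 0.18  0.25  1.33 -0.    1.57  2.12] [-0.5610621  -0.30405556  0.58503318]
{'handle': array([0.5113, 0.1953]), 'ang': 2.767, 'rect': ((510.1207275390625, 195.56143188476562), (15.722168922424316, 61.14214324951172), 68.73896026611328), 'ztop': np.float64(0.1775), 'n': 1141, 'flange_z': np.float64(0.1481), 'nf': 12259, 'fbox': array([0.5107, 0.1953, 0.1471]), 'fsize': array([0.13 , 0.131, 0.008])}
[0.51073595 0.19532986 0.06510885]
```

View pics/w2.png

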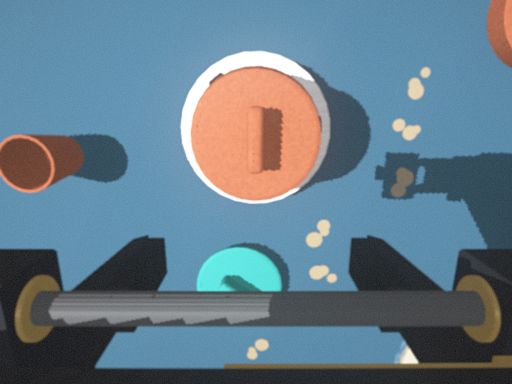

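The lid is at pixel (256,133), handle (256,140), seen squarely along the tool and clear of the cup (45,160). World position is (0.511,0.195), axis angle 2.77. Next: grasp gently and lift to feel the play.

```bash
python3 - <<'E'
from plant import *
from h import *
phi=2.77+np.pi/2; L=[.511,.1953]
def show(t):
    s=state();print(t,round(s["time"],2),s["ee_pos"].round(4),"F",s["ft_force"].round(2),"M",s["moment"].round(3),"w",round(s["grip_width"],4),"q6",s["q"][5].round(3))
reach([*L,.24],quat(phi)); movel([*L,.176],speed=.08); show("down")
close_gripper(squeeze=25); show("closed"); hold(.2); show("held")
for dz in (.001,.002,.003,.004):
    movel([*L,.176+dz],speed=.02); show(dz)
    if state()["ft_force"][2]<-14: break
movel([*L,.1775],speed=.02); show("back")
E
```

```text
down 4.75 [0.5113 0.1954 0.1766] F [-0.76 -0.03 -0.34] M [0.059 0.062 0.01 ] w 0.0882 q6 2.093
closed 5.83 [0.511  0.1953 0.176 ] F [-1.06 -0.99  0.2 ] M [-0.004 -0.038  0.032] w 0.0155 q6 2.093
held 6.03 [0.511  0.1953 0.176 ] F [ 0.04 -0.34  0.03] M [-0.001  0.052  0.094] w 0.0157 q6 2.093
0.001 6.28 [0.5108 0.1953 0.1767] F [-0.39  0.36 -2.82] M [ 0.094  0.056 -0.003] w 0.016 q6 2.093
0.002 6.53 [0.511  0.1953 0.178 ] F [ 0.68 -0.64 -3.65] M [ 0.07  -0.001 -0.037] w 0.0157 q6 2.093
0.003 6.78 [0.511  0.1953 0.179 ] F [ 0.25 -0.37 -3.92] M [ 0.093  0.086 -0.071] w 0.0158 q6 2.093
0.004 7.03 [0.511  0.1952 0.1791] F [  4.43  -0.33 -16.69] M [ 0.277 -0.783  0.053] w 0.0159 q6 2.093
back 7.31 [0.5111 0.1953 0.1781] F [ 0.51 -0.05 -2.62] M [ 0.095 -0.001 -0.035] w 0.0158 q6 2.093
```

The lid weighs about 3.8 N, has 3 mm of play, and the lugs catch gently at +4 mm. Now I turn it in small steps, feeling with a lift at each.

```bash
cat > turn.py <<'E'
from plant import *
from h import *
phi0=2.77+np.pi/2; L=[.511,.1953]; Z=.1775
def show(t):
    s=state();print(t,round(s["time"],2),s["ee_pos"].round(4),"F",s["ft_force"].round(1),"M",s["moment"].round(2),"q6",s["q"][5].round(2),flush=True); return s
E
python3 - <<'E'
from turn import *
phi=phi0
for i in range(19):
    phi+=.16
    movel([*L,Z],quat(phi),speed=.05); s=show(f"turn {phi-phi0:.2f}")
    if np.hypot(*s["ft_force"][:2])>12 or abs(s["moment"][2])>1: print("stuck");break
    movel([*L,.180],speed=.02); s=show("  lift")
    if s["ft_force"][2]>-9:
        movel([*L,.182],speed=.02); s=show("  more")
        if s["ft_force"][2]>-9: print("FREE",phi); break
    movel([*L,Z],speed=.03)
E
```

```text
turn 0.16 7.62 [0.5111 0.1953 0.1779] F [ 0.8 -0.3 -3.5] M [-0.    0.02 -0.04] q6 1.94
  lift 7.89 [0.5108 0.1952 0.1791] F [  3.3  -0.2 -14.2] M [ 0.13 -0.57 -0.05] q6 1.93
turn 0.32 8.45 [0.5111 0.1953 0.1779] F [ 0.   0.4 -3.2] M [ 0.03 -0.07 -0.02] q6 1.78
  lift 8.72 [0.5108 0.1953 0.1791] F [  3.6   1.9 -14.8] M [ 0.16 -0.65 -0.05] q6 1.77
turn 0.48 9.28 [0.5111 0.1953 0.178 ] F [ 0.3 -0.1 -2.5] M [ 0.07  0.06 -0.02] q6 1.62
  lift 9.56 [0.5108 0.1953 0.1791] F [  4.1   1.5 -15.1] M [ 0.18 -0.52  0.04] q6 1.61
turn 0.64 10.12 [0.5111 0.1953 0.178 ] F [-0.5 -0.3 -2.4] M [ 0.03 -0.01 -0.01] q6 1.46
  lift 10.39 [0.5108 0.1953 0.1791] F [  3.1   1.1 -15.1] M [ 0.2  -0.52 -0.1 ] q6 1.45
turn 0.80 10.95 [0.5111 0.1953 0.178 ] F [-0.6 -1.3 -2.5] M [ 0.02 -0.02 -0.05] q6 1.3
  lift 11.22 [0.5108 0.1953 0.1792] F [  3.    1.1 -15.2] M [ 0.11 -0.54 -0.02] q6 1.29
turn 0.96 11.78 [0.5111 0.1953 0.1779] F [-1.1  0.5 -3.3] M [-0.01 -0.03 -0.  ] q6 1.14
  lift 12.06 [0.5108 0.1953 0.1792] F [  3.1   0.1 -15.3] M [ 0.11 -0.58 -0.03] q6 1.13
turn 1.12 12.62 [0.5111 0.1953 0.178 ] F [-0.  -0.3
[... 940 characters left out ...]
953 0.1793] F [  3.    0.3 -13.9] M [ 0.08 -0.57 -0.05] q6 0.17
turn 2.08 17.62 [0.5111 0.1953 0.1779] F [ 0.6 -0.3 -3.1] M [-0.03 -0.11 -0.  ] q6 0.02
  lift 17.89 [0.5108 0.1953 0.1793] F [  3.5   1.1 -13. ] M [ 0.05 -0.6  -0.05] q6 0.01
turn 2.24 18.45 [0.5111 0.1953 0.1779] F [ 0.4 -0.  -3.4] M [-0.03 -0.1  -0.01] q6 -0.14
  lift 18.73 [0.5108 0.1953 0.1794] F [  1.8   1.  -12.1] M [ 0.09 -0.5  -0.03] q6 -0.15
turn 2.40 19.28 [0.5111 0.1953 0.1779] F [-0.5  0.  -2.9] M [-0.05 -0.13 -0.06] q6 -0.3
  lift 19.56 [0.5111 0.1953 0.1803] F [ 0.5 -0.3 -3.5] M [-0.03 -0.13  0.05] q6 -0.31
  more 19.81 [0.5111 0.1953 0.1822] F [-0.3 -0.5 -3.9] M [-0.   -0.14 -0.01] q6 -0.31
FREE 6.740796326794898
```

It came free at +2.40 rad (still caught at 2.24). I turn 0.08 further, towards the notch middle, and raise it with a force check.

```bash
python3 - <<'E'
from turn import *
phi=phi0+2.48
movel([*L,.179],speed=.03); movel([*L,.179],quat(phi),speed=.05)
ok=True
for z in (.182,.186,.190,.194,.198,.203):
    movel([*L,z],speed=.03); s=show(z)
    if s["ft_force"][2]<-9 or np.hypot(*s["ft_force"][:2])>8: ok=False;print("caught");movel([*L,z-.003],speed=.02);break
if ok:
    movel([*L,.32],speed=.12); s=show("up")
    w=snapshot("wrist"); cv2.imwrite("pics/w3.png",w["image"][...,::-1]); sc=snapshot("scene"); cv2.imwrite("pics/s3.png",sc["image"][...,::-1])
    P=cloud(sc); m=clay(sc); g=P[m&(P[...,2]>.23)]; print(len(g)); g=g[np.hypot(g[:,0]-L[0],g[:,1]-L[1])<.1]
    print(np.nanmin(g,0),np.nanmax(g,0))
    cv2.imwrite("pics/up.png",np.hstack([w["image"][...,::-1][::1,::1],cv2.resize(sc["image"][70:262,200:456,::-1],(288,384))]))
E
```

```text
0.182 20.56 [0.5111 0.1953 0.1823] F [-0.2 -0.1 -4.4] M [ 0.01 -0.09 -0.  ] q6 -0.39
0.186 20.84 [0.5111 0.1953 0.1863] F [ 0.3  1.  -2.8] M [-0.02 -0.1   0.02] q6 -0.39
0.19 21.12 [0.5111 0.1953 0.1902] F [-0.8  0.3 -3.8] M [ 0.02 -0.1  -0.02] q6 -0.39
0.194 21.41 [0.5111 0.1953 0.1942] F [ 0.7  1.1 -3.4] M [-0.07 -0.11  0.01] q6 -0.39
0.198 21.69 [0.5111 0.1953 0.1982] F [ 0.1 -0.5 -3.8] M [-0.03 -0.09 -0.02] q6 -0.39
0.203 22.01 [0.5111 0.1953 0.2032] F [ 0.1 -0.4 -3.2] M [-0.01 -0.12  0.02] q6 -0.39
up 23.13 [0.5108 0.1953 0.3192] F [-0.2 -0.  -3.2] M [-0.   -0.13  0.01] q6 -0.39
966
[0.45545484 0.13112187 0.28508463] [0.59555586 0.25813319 0.39273396]
```

View pics/up.png

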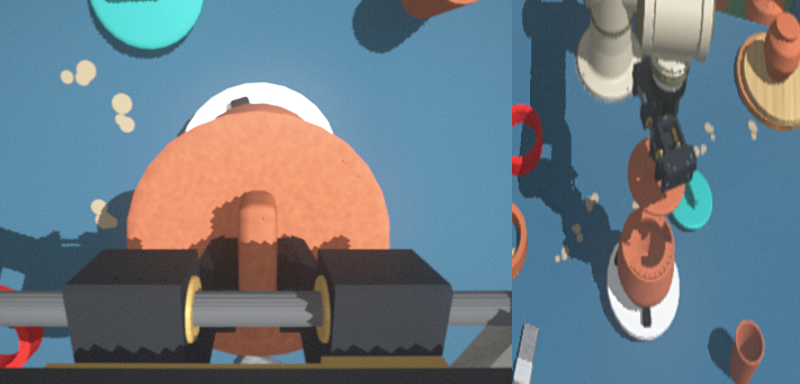

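The lid is off cleanly, held at wrist-image pixel (258,230), with the jar open below at scene-crop (648,250). I measure how the lid sits in the jaws, check the bottle's position, then carry it over the ring.

```bash
python3 - <<'E'
from turn import *
import pickle
phi=phi0+2.48
t=pickle.load(open("top.pkl","rb"));P=cloud(t)[170:200,398:434].reshape(-1,3);P=P[P[:,2]>.1];print("bottle",P.mean(0).round(3),len(P))
movel([.511,.1953,.30],speed=.15)
C=[.5175,-.2103]
movel([*C,.20],speed=.2); hold(.3); s=show("over")
w=snapshot("wrist");P=cloud(w);m=clay(w)&np.isfinite(P[...,2])
e=s["ee_pos"]; zf=e[2]-.0275
g=P[m&(abs(P[...,2]-zf)<.012)&(np.hypot(P[...,0]-e[0],P[...,1]-e[1])<.075)]
A=np.c_[g[:,:2]-e[:2],np.ones(len(g))]
k=np.ones(len(g),bool)
for _ in range(4):
    c=np.linalg.lstsq(A[k],g[k,2],rcond=None)[0]; k=abs(A@c-g[:,2])<.002
print("plane",c.round(4),k.sum(),len(g))
q=g[k,:2].astype(np.float32)
hull=cv2.convexHull(q)[:,0]; hull=hull[(hull-e[:2])@np.array([-np.sin(phi),np.cos(phi)])>.0]
print("circle",circ(hull),len(hull),"rel",(circ(hull)[:2]-e[:2]).round(4))
f=least_squares(lambda p:np.hypot(*(hull-p).T)-.0655,e[:2]).x;print("fixedR rel",(f-e[:2]).round(4))
d=cloud(w); r=d[clay(w)&(abs(d[...,2]-.034)<.005)]; print("ring pts",len(r), circ(r[:,:2]) if len(r)>50 else "")
E
```

```text
bottle [ 0.563 -0.442  0.149] 454
over 26.06 [ 0.5175 -0.2101  0.2001] F [-1.1  0.3 -3.1] M [ 0.05 -0.17  0.02] q6 -1.13
plane [ 0.0039 -0.0009  0.172 ] 26374 28131
circle [ 0.51526   -0.207358   0.0647056] 41 rel [-0.0023  0.0028]
fixedR rel [-0.0018  0.0019]
ring pts 344 [ 0.52704132 -0.22678042  0.08909628]
```

The lid hangs level (tilt under 0.004 rad), off-centre by at most 3 mm, and the bottle is 0.23 m away. I lower it with force checks.

```bash
python3 - <<'E'
from turn import *
C=[.5187,-.2117]
movel([*C,.11],speed=.1); movel([*C,.092],speed=.05); show("pre")
for z in np.arange(.088,.062,-.002 ):
    z=float(z)
    movel([*C,z],speed=.02); s=show(round(z,3))
    F=s["ft_force"]
    if np.hypot(*F[:2])>7 or F[2]>0: print("contact"); break
E
```

```text
pre 27.67 [ 0.5187 -0.2117  0.0918] F [-0.2 -0.3 -3.4] M [ 0.01 -0.11 -0.07] q6 -1.13
0.088 28.02 [ 0.5187 -0.2117  0.088 ] F [-0.1 -0.3 -3.2] M [-0.02 -0.15 -0.  ] q6 -1.13
0.086 28.27 [ 0.5187 -0.2117  0.0859] F [ 0.2  0.1 -3.3] M [-0.01 -0.16 -0.03] q6 -1.13
0.084 28.52 [ 0.5186 -0.2117  0.0839] F [-0.3 -0.4 -2.5] M [-0.06 -0.15 -0.03] q6 -1.13
0.082 28.77 [ 0.5186 -0.2117  0.0819] F [ 0.   0.3 -2.9] M [ 0.   -0.07  0.01] q6 -1.13
0.08 29.02 [ 0.5187 -0.2117  0.0799] F [-0.3  0.  -2.2] M [-0.05 -0.08  0.03] q6 -1.13
0.078 29.27 [ 0.5187 -0.2117  0.0779] F [ 0.1  0.3 -2.3] M [-0.02 -0.14  0.02] q6 -1.13
0.076 29.52 [ 0.5186 -0.2117  0.0758] F [-0.5 -0.3 -2.5] M [ 0.03 -0.14  0.  ] q6 -1.13
0.074 29.77 [ 0.5186 -0.2117  0.0738] F [-0.  -0.  -2.7] M [ 0.01 -0.12  0.03] q6 -1.13
0.072 30.02 [ 0.5186 -0.2117  0.0719] F [ 0.9  0.4 -3.2] M [-0.01 -0.11 -0.08] q6 -1.13
0.07 30.27 [ 0.5186 -0.2117  0.0698] F [-0.3  0.6 -3.1] M [-0.   -0.1   0.01] q6 -1.13
0.068 30.52 [ 0.5189 -0.2118  0.0682] F [ 1.   0.1 -0.2] M [-0.06 -0.17  0.  ] q6 -1.13
0.066 30.77 [ 0.519  -0.2119  0.068 ] F [-6.9  3.7 17.4] M [ 0.4   0.93 -0.02] q6 -1.13
contact
```

Seated at TCP z ≈ 0.068, as expected. I ease the pressure off, release, retreat and check.

```bash
python3 - <<'E'
from turn import *
import pickle
C=[.5187,-.2117]
movel([*C,.0679],speed=.02); show("eased"); release(); show("open")
movel([*C,.14],speed=.08)
phi=phi0+2.48; d=np.array([-np.sin(phi),np.cos(phi)])
movel([*(np.array(C)-.05*d),.26],speed=.2); s=show("up")
w=snapshot("wrist"); P=cloud(w); m=clay(w)
print(lid_fit(P,m,z0=.034,c0=C))
ok=m&(np.hypot(P[...,0]-C[0],P[...,1]-C[1])<.06)&(abs(P[...,2]-.041)<.008); g=P[ok]
c=np.linalg.lstsq(np.c_[g[:,:2]-C,np.ones(len(g))],g[:,2],rcond=None)[0]; print("plane",c.round(4),len(g))
reach([.35,-.35,.3],quat(phi)); hold(.3); sc=snapshot("scene")
old=pickle.load(open("scene.pkl","rb"))
a=cv2.resize(w["image"][:,:,::-1],(400,300)); b=cv2.resize(sc["image"][:,:,::-1],(400,300))
cv2.imwrite("pics/fin.png",np.hstack([a,b])); show("away")
E
```

```text
eased 31.02 [ 0.5187 -0.2117  0.068 ] F [-1.  -0.1  2.8] M [0.09 0.1  0.02] q6 -1.13
open 32.15 [ 0.5187 -0.2117  0.0679] F [ 0.   1.  -1.3] M [-0.04 -0.11 -0.02] q6 -1.13
up 34.0 [ 0.5439 -0.2542  0.2586] F [ 0.2  0.5 -0.7] M [ 0.01 -0.16  0.04] q6 -1.17
{'handle': array([ 0.5165, -0.2088]), 'ang': 2.108, 'rect': ((516.9796142578125, -209.4148712158203), (15.292830467224121, 61.5872917175293), 30.620214462280273), 'ztop': np.float64(0.0695), 'n': 1113, 'flange_z': np.float64(0.04), 'nf': 12260, 'fbox': array([ 0.5155, -0.2091,  0.0389]), 'fsize': array([0.133, 0.133, 0.008])}
plane [-0.001  -0.0006  0.0402] 10065
away 35.28 [ 0.3504 -0.3498  0.2998] F [-0.9 -0.8  1. ] M [ 0.03 -0.14 -0.05] q6 -1.56
```

View pics/fin.png

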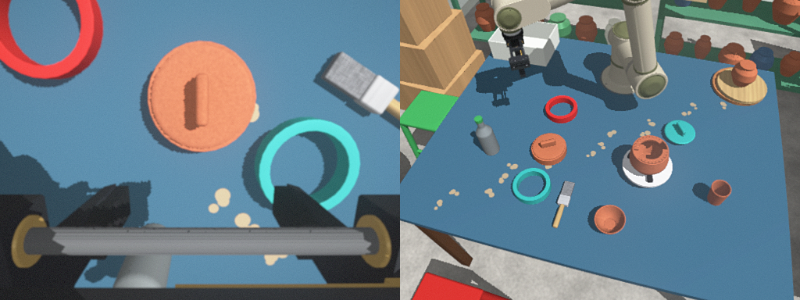

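The lid sits level in the terracotta ring: left view (202,97), right view (548,148). The jar is open at (650,153). The bowl, cup, bottle, brush and look-alikes are where they were, and the arm is clear.

```bash
python3 -c "
from plant import *
print(sign_off(), state()['time'])"
```

```text
the job is handed in; nothing more can be done
the job is handed in; nothing more can be done
```

The lid is off the jar and sitting handle up and level in the terracotta chuck ring. I handed the job in at about 35 s of the 69 s allowed.

- **Unlocking:** I turned the lid in 0.16 rad steps, with a gentle lift at each step. Wrist readings while the lugs caught stayed below about 17 N. It came free at +2.40 rad, and I turned it 0.08 rad further towards the middle of the notch before lifting. It came out with no extra force.
- **Setting down:** I lowered it in 2 mm steps. Contact showed a brief 17 N, just after it had seated, and I eased that off before opening the fingers.
- **Last checks:** The flange top measured 0.040 m against 0.041 m expected, with a tilt of about 0.001 rad. The lid is within about 2 mm of the ring's centre. By eye in the final picture, the bowl, cup, bottle, brush and look-alikes had not moved, and the arm was clear of everything.
- **Disagreements:** The cameras differed by up to about 4 mm on the lid and ring positions, so I used values between them. The lid also appeared to sit up to 3 mm off-centre in the jaws, and I corrected for about half of that. Neither mattered, as the ring leaves 5 mm of room all round.

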